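# Open the optics housing: loosen the captive thumbscrews and lay the cover on the mat

## Task

Loosen both captive brass thumbscrews of the optics housing one after the other, turning each anticlockwise to about its stop, so that their red hold-down cams swing right off the cover. Only then lift the cover plate off and lay it down gently, not dropped, in the middle of the blue mat, handle up and its long sides in line with the mat's long sides, and let go. Leave the bottle, the jar and the screwdriver where they are.

Things in the scene. Friction and masses are not known exactly. Their poses are not given: they have to be found in the camera images.
- housing_center (a point): Grey box-shaped optics housing fixed to the bench, 184 x 116 mm, 65 mm high, a lug at each end (272 mm overall). Point: middle of the closed cover's upper face, 66 mm above the bench. x: along the long side, from thumbscrew b to a; z up. The upright screw axes are 107 mm from it (a at +x, b at -x). A low rim leaves the cover 2 mm play; with the cams off it lifts straight up.
- knob_a (a point): Brass knurled head of thumbscrew a: upright cylinder 32 mm across, 40 mm tall, 73 to 113 mm above the bench. Point: on its axis, 95 mm above the bench. Grip it across in any direction, firmly (30 N or more), for it drags. Below it, at 68 to 73 mm, sits its red cam, a quadrant reaching 34 mm from the axis, 12 mm over the cover's end when tight, 2 mm above it. Keep the fingers above the cam.
- knob_b (a point): Same for thumbscrew b, at the other end of the housing.
- screw_a (a joint): Turn of thumbscrew a, rad: 0 is fully tight; grows anticlockwise seen from above, to a hard stop at 2.75. Starts between 0 and 0.3 and stays where it is left (friction 0.12 N m). The cam has cleared the cover from about 2.45 on, so more than one grasp is needed; the gripped head slips in the fingers at the stop.
- screw_b (a joint): Same for thumbscrew b.
- cover_handle (a point): Centre of the cover's black bar handle. The cover is a flat aluminium plate 170 x 102 x 6 mm, about 0.35 kg, its underside 60 mm above the bench when closed. The bar lies along the plate's long side over its middle: 80 mm long, 12 mm wide, 14 mm tall; this point is 35 mm above the plate's underside (bar from 28 to 42 mm). x along the long side, y across, z up.
- mat_center (a point): Middle of the upper face of a flat blue mat fixed to the bench, 250 x 160 mm and 4 mm thick. x runs along its long side, z up. Which side of the robot has the mat and which the housing differs from time to time.
- bottle_center (a point): Bystander: white plastic bottle, 56 mm across and 115 mm tall, standing; the point is half-way up.
- jar_center (a point): Bystander: amber jar, 64 mm across and 75 mm tall, standing; the point is half-way up.
- driver_grip (a point): Bystander: yellow-handled screwdriver, 180 mm long, lying on the bench; the point is in its handle.
There are look-alikes about, which are no part of the job. There is more than one size of the part that bears cover_handle; the job needs the middle-sized.

How it is judged:
On the way, in this order (a step that is already met when the one before it is completed fails the run):
1. one thumbscrew is turned loose (beyond 2.5 rad) (value of joint any of screw_a, screw_b above 2.5 rad), for 0.1 s.
2. both thumbscrews are turned loose (beyond 2.5 rad) (value of joint each of screw_a, screw_b above 2.5 rad), for 0.1 s.
3. the cover is held in the fingers, lifted clear of the housing (by 20 mm or more) (height (world z) of cover_handle above 0.115 m and contact force between the fingers and cover above 1 N), for 0.2 s.
At the end, for the whole second after the job is handed in: The cover lies at rest, flat and handle up on the blue mat, its middle within 35 mm along and 30 mm across of the mat's middle, its long sides within 0.18 rad of the mat's, released; both thumbscrews are still loose (beyond 2.4 rad) (x of cover_handle in the frame of mat_center between -0.035 and 0.035 m and y of cover_handle in the frame of mat_center between -0.03 and 0.03 m and z of cover_handle in the frame of mat_center between 0.031 and 0.039 m and angle between the x axis of cover_handle and the x axis of mat_center, either way round below 0.18 rad and angle between cover_handle's own z axis and vertical below 0.08 rad and linear speed of cover below 0.02 m/s and value of joint each of screw_a, screw_b above 2.4 rad); the robot touches nothing.
It fails at once if the cover is lifted or forced out (handle raised more than 10 mm) before both thumbscrews are loose (height (world z) of cover_handle above 0.105 m and value of joint any of screw_a, screw_b below 2.4 rad).
It fails at once if the cover is dropped (falls faster than 0.5 m/s out of the fingers) (linear speed of cover above 0.5 m/s and contact force between the fingers and cover below 0.1 N).
It fails at once if a bystander is moved more than 30 mm (distance of any of bottle_center, jar_center, driver_grip from where it was at the start of the episode above 0.03 m).
It also fails if it takes over 72 s, if anything falls off the work surface, if the arm or the gripper's body presses on something with over 40 N, if the wrist force passes 120 N, or if a joint passes its speed limit or range.

## Robot

A 6-joint arm with a two-finger parallel gripper is mounted at the origin on the work surface. World frame = base frame: x ahead of the robot, y to its left, z up, the work surface at z = 0. Lengths are in m, angles in rad, forces in N, time in s.
With the tool pointing down it reaches from about 0.3 to 0.875 m from the base axis. Payload 6.4 kg.
Tool frame: the origin (TCP) lies at the very end of the fingers, on their centre line; the grasp point (between the pads) lies arm.grasp_offset behind it (arm.grasp_offset is the distance from the TCP to the grasp point, in m); z points along the fingers, y is the line along which they close (so a half turn about z gives the same grasp; the last joint's range is limited). The gripper opens to 88 mm and grips with 3 to 60 N. Pads are 18 mm wide; open, the fingers measure 123 mm over their backs; the gripper's body (75 mm by 187 mm) begins 45 mm behind the grasp point.
Start: joints at [1.135, 0.181, 1.607, -0, 1.354, -0.206], TCP at [0.131, 0.56, 0.239] pointing down, gripper open.
Joint ranges: [-2.99, 2.99], [-0.89, 2.07], [0.3, 2.58], [-1.14, 4.28], [0, 2.63], [-3.12, 3.12]. Speed limits (rad/s): [2.57, 2.57, 3.01, 3.14, 3.14, 3.14].

## Interface

Orientations are given as a rotation vector (axis times angle).
In Python, from station import arm gives the robot as it stands.
- The arm moves only by the tool play_rows, never from a script. Its argument "rows" is a list that holds one entry, the list of rows, each a list of 6 numbers: the shift along the world's x, y, z in m, then the turn, a rotation vector about the world's x, y, z in degrees. In form: [[[x, y, z, wx, wy, wz], ...]]. A call has 1 to 10 rows; each row is the pose to reach, as a shift and turn from the pose commanded when the call began; what a row does not reach only later rows make up. A row lasts 1/8 s, in which the tool goes at most 62.5 mm and 10.7 degrees, less where a joint would pass 70% of its speed; a pose out of reach is approached as far as the arm can. A call with a gripper value outside its range is refused whole. "claw" is the finger opening in m, from 0 to 0.0881, set as the call begins (left out, the last holds). The fingers move at their own pace and stop on an object; "force" is the grip in N (left out, the last holds). Time passes only in rows, so rows that repeat a pose let the fingers close. It gives the time, the measured TCP pose, the force, the opening and the grip force at its end, in the units of the state.
- arm.state(): the state, without advancing time (a new reading comes with each control period).
- arm.grab_frame(name): name is "side" or "top" or "wrist"; returns (picture, depth): 400x640x3 uint8, red, green, blue; 400x640 float32, m along the optical axis (not along the pixel's ray), 0 where there is no reading.
- arm.calibration(name): a dict with "fov_y" (degrees; the focal length in pixels is half the picture's height over the tangent of half this angle, whatever the lens; pixels are square), "cx", "cy" (the principal point, pixels), "k1" (the pictures are not rectified: a ray, as slopes to the right and down, at radius r is drawn at 1 + k1 r^2 times it, then the intrinsics apply), "R" (3x3) and "t" (3): a world point X has camera coordinates R X + t. Camera axes: x right, y down, z forward; pixel columns grow to the right and rows downward; lengths in m; the calibration is good to about 2 mm. A picture is of the moment at which its call begins: read the wrist's pose just before it. calibration takes no time and is no camera call; for the wrist camera it gives the pose at the moment of the call.
- arm.job_done(): hands the job in; it is judged then, once.
The state is a dict: "t": time; "q": joint angles; "qvel": joint speeds; "joint_efforts": joint torques, N m; "eef_pos": TCP position; "tool_rot": TCP orientation; "ft_force": force on the tool from outside, world axes, zero at the start; "wrist_torque": the same for the moment, N m; "width": finger opening in m; "gripper_force": force on a finger pad.
Only numpy, scipy, OpenCV 4.12 (cv2) and the standard library are available. Lean on these libraries where they do the work, as an engineer would, in place of code of your own. Each camera call takes 0.05 s, during which the arm holds its last target. There are 200 camera calls.

## Working session

There is one attempt and no reset: what is moved stays moved. The work goes in short steps, Python scripts to look and compute and a tool call to move; the robot and the scene stay as the last step left them, time stands still between calls to the robot, and variables do not carry over. Pictures are saved under pics/ and viewed, at most 10 in all, crops included, and the job is handed in when it is done.

Besides the shell and the picture viewer there is one more tool, called after "Emit:" by a JSON object that holds its "name" and its "arguments", one argument or row to a line. play_rows: Moves the arm, as the interface text tells. Its arguments: {"type":"object","properties":{"rows":{"type":"array","items":{"type":"array","items":{"type":"array","items":{"type":"number"}}}},"claw":{"type":"number"},"force":{"type":"number"}},"required":["rows"]}

```bash
mkdir -p pics; ls
cat > h.py <<'E'
import numpy as np, cv2
from station import arm
def cam(n,c=None):
    c=c or arm.calibration(n); f=200/np.tan(np.radians(c["fov_y"])/2)
    return c,f
def pix2ray(c,u,v):
    f=200/np.tan(np.radians(c["fov_y"])/2)
    d=np.array([(u-c["cx"])/f,(v-c["cy"])/f]); p=d.copy()
    for _ in range(20): p=d/(1+c["k1"]*(p@p))
    R=np.array(c["R"]);t=np.array(c["t"])
    return -R.T@t, R.T@np.array([p[0],p[1],1])
def onplane(c,u,v,z):
    o,d=pix2ray(c,u,v); return o+d*(z-o[2])/d[2]
def bydepth(c,u,v,D):
    o,d=pix2ray(c,u,v); return o+d*D
def grab(n,name):
    c=arm.calibration(n); p,D=arm.grab_frame(n)
    cv2.imwrite(f"pics/{name}.png",p[:,:,::-1]); np.savez(f"pics/{name}.npz",p=p,D=D,c=np.array(c,dtype=object)); return c,p,D
def load(name):
    z=np.load(f"pics/{name}.npz",allow_pickle=True); return z["c"].item(),z["p"],z["D"]
E
python3 - <<'E'
from h import *
print(arm.grasp_offset, arm.state())
for n in("top","side"):
    c,p,D=grab(n,n+"0"); print(n,c["t"],(D>0).mean(), onplane(c,320,200,0))
E
```

```text
pics
0.0187 {'t': 0.0, 'q': array([ 1.13473218e+00,  1.81502657e-01,  1.60797183e+00,  1.75870668e-05,
        1.35379651e+00, -2.06297073e-01]), 'qvel': array([-5.12524534e-04,  2.44924659e-04, -1.26489372e-04,  6.55158899e-04,
       -1.62509035e-03, -8.86213093e-05]), 'joint_efforts': array([ 5.81021413e-04, -4.33861077e+01, -3.41858447e+01,  7.03573599e-02,
        3.85264540e-02, -1.29866758e-04]), 'eef_pos': array([0.13070961, 0.55941564, 0.2378492 ]), 'tool_rot': array([-3.60067109e-01, -3.12033953e+00,  2.49257073e-03]), 'ft_force': array([ 0.23517196, -0.4381888 , -0.36813574]), 'wrist_torque': array([0.04452981, 0.02803268, 0.04430689]), 'gripper_force': 0.0, 'width': 0.08797047662352753}
top [0.05932703 0.58079757 1.22113549] 0.9960703125 [0.59607055 0.06127539 0.        ]
side [-0.52013256  0.25570335  0.80500568] 0.9961484375 [0.61451529 0.1670678  0.        ]
```

View pics/top0.png

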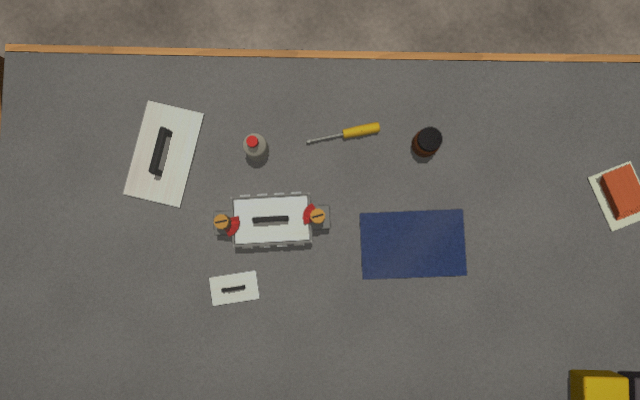

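View pics/side0.png

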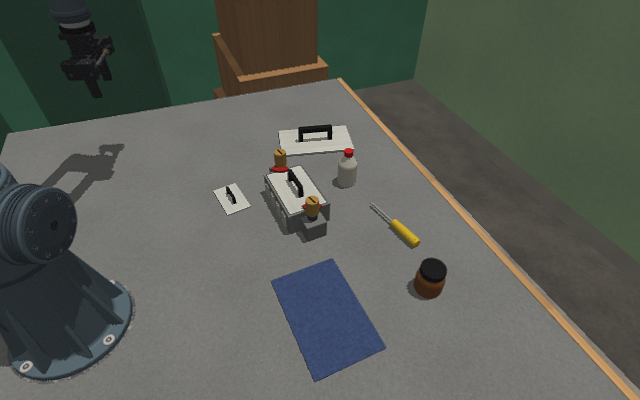

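The top view shows the housing at about (271,219) with its knobs at (221,222) and (318,215). The mat is at (413,244), the bottle at (255,148), the driver at (345,133) and the jar at (427,142). The side view agrees: housing at (297,195), mat at (328,317).

Run:
```python
from h import *
for n,boxes in(("top",dict(kL=(205,205,235,240),kR=(305,202,330,228),h=(248,210,294,228),mat=(350,200,475,290))),("side",dict(kL=(270,146,290,170),kR=(302,194,322,218),h=(284,166,306,200),mat=(265,255,390,385)))):
    c,p,D=load(n+"0"); hsv=cv2.cvtColor(p,cv2.COLOR_RGB2HSV)
    for k,(a,b,e,f) in boxes.items():
        H,S,V=[hsv[b:f,a:e,i].astype(int) for i in range(3)]
        m={'k':(H>9)&(H<28)&(S>110)&(V>90),'h':V<60,'m':(H>100)&(H<130)&(S>90)}[k[0]]
        m=m.astype(np.uint8); nn,l,st,ce=cv2.connectedComponentsWithStats(m); i=1+np.argmax(st[1:,4]); m=(l==i)
        v,u=np.nonzero(m); u=u+a; v=v+b
        P=np.array([bydepth(c,x,y,D[y,x]) for x,y in zip(u,v)])
        print(n,k,m.sum(),u.mean(),v.mean(),'z pct',np.percentile(P[:,2],[5,50,95]).round(3),'mid',np.median(P,0).round(4))
        if k!='mat':
            zt=np.percentile(P[:,2],90); T=P[P[:,2]>zt-.006]; print('   top pts',len(T),T.mean(0).round(4),((T.min(0)+T.max(0))/2).round(4))
            if k=='h': r=cv2.minAreaRect((T[:,:2]*1000).astype(np.float32)); print(r)
        else:
            r=cv2.minAreaRect(np.array([onplane(c,x,y,.004)[:2]*1000 for x,y in zip(u,v)],np.float32)); print(r)
for nm,px in(("bottle",(255,143)),("jar",(429,136)),("driver tip",(310,142)),("grip",(362,131)),('smallcov',(234,288)),('bigcov',(163,155))):
    c,p,D=load("top0"); print(nm,bydepth(c,*px,D[px[1],px[0]]).round(3))
```

```text
top kL 163 220.92638036809817 221.20245398773005 z pct [0.106 0.114 0.117] mid [0.5352 0.2794 0.1136]
   top pts 145 [0.5343 0.2796 0.114 ] [0.5343 0.2794 0.1148]
top kR 168 317.0297619047619 215.70833333333334 z pct [0.098 0.114 0.118] mid [0.5507 0.067  0.1139]
   top pts 147 [0.5502 0.0669 0.1298] [0.5271 0.0671 0.6859]
top h 121 269.78512396694214 218.95867768595042 z pct [0.099 0.103 0.106] mid [0.5425 0.1718 0.1028]
   top pts 112 [0.5423 0.1742 0.1031] [0.5425 0.1719 0.1038]
((542.8048706054688, 171.92733764648438), (10.093692779541016, 76.17353820800781), 4.996788501739502)
top mat 5678 413.2453328636844 243.18545262416345 z pct [0.001 0.005 0.009] mid [ 0.4961 -0.1669  0.0048]
((494.31475830078125, -163.50778198242188), (156.55490112304688, 246.44540405273438), 3.4612033367156982)
side kL 61 279.1639344262295 152.1639344262295 z pct [0.11  0.112 0.114] mid [0.5348 0.2769 0.1121]
   top pts 60 [0.5356 0.277  0.1122] [0.5351 0.2778 0.1131]
side kR 89 311.80898876404495 200.1685393258427 z pct [0.11  0.112 0.114] mid [0.552  0.0638 0.1123]
   top pts 89 [0.5526 0.0637 0.1124] [0.5526 0.0635 0.112 ]
side h 160 295.19375 182.1875 z pct [0.069 0.098 0.103] mid [0.5421 0.1583 0.0983]
   top pts 93 [0.5404 0.1594 0.1075] [ 0.4389 -0.1753  0.4221]
((448.58624267578125, -179.82806396484375), (805.6228637695312, 35.01798629760742), 74.8518295288086)
side mat 7722 326.11098161098164 318.5656565656566 z pct [0.001 0.003 0.006] mid [ 0.4919 -0.1848  0.0035]
((494.92694091796875, -165.88499450683594), (157.67950439453125, 247.50961303710938), 3.4034929275512695)
bottle [0.711 0.208 0.117]
jar [ 0.743 -0.188  0.071]
driver tip [0.735 0.088 0.015]
grip [ 0.764 -0.037  0.019]
smallcov [0.382 0.26  0.024]
bigcov [0.697 0.444 0.014]
```

Emit:
{"name": "play_rows", "arguments": {
  "rows": [
    [[0.02,-0.014,0,0,0,-6],[0.06,-0.042,0,0,0,-16],[0.105,-0.073,0,0,0,-26],[0.15,-0.105,0,0,0,-36],[0.195,-0.136,0,0,0,-46],[0.24,-0.167,0,0,0,-56],[0.285,-0.198,0,0,0,-66],[0.33,-0.23,0,0,0,-76],[0.375,-0.261,-0.01,0,0,-86],[0.404,-0.281,-0.02,0,0,-96]]
  ],
  "claw": 0.06,
  "force": 45
}}

```text
t: 1.35
eef_pos: [0.5367, 0.277, 0.2181]
tool_rot: [2.567, 1.811, -0.0]
ft_force: [0.4, -0.2, -0.1]
width: 0.0601
gripper_force: 0.0
```

Emit:
{"name": "play_rows", "arguments": {
  "rows": [
    [[0,0,-0.005,0,0,-8],[0,0,-0.01,0,0,-16],[0,0,-0.015,0,0,-24],[0,0,-0.02,0,0,-32],[0,0,-0.02,0,0,-33],[0,0,-0.02,0,0,-33],[0,0,-0.02,0,0,-33]]
  ]
}}

```text
t: 2.22
eef_pos: [0.535, 0.279, 0.1989]
tool_rot: [2.971, 1.021, 0.0]
ft_force: [0.6, 0.3, 1.0]
width: 0.0602
gripper_force: 0.0
```

Run:
```python
from h import *
s=arm.state(); print(s['t'],s['q'].round(3),s['eef_pos'],s['tool_rot'],s['ft_force'])
grab("wrist","w1")
```

```text
2.225 [ 0.284  0.279  1.571 -0.     1.291  1.193] [0.53503592 0.27895426 0.19891611] [2.97107689e+00 1.02084703e+00 3.97746911e-04] [0.57835474 0.34069813 1.045614  ]
```

View pics/w1.png

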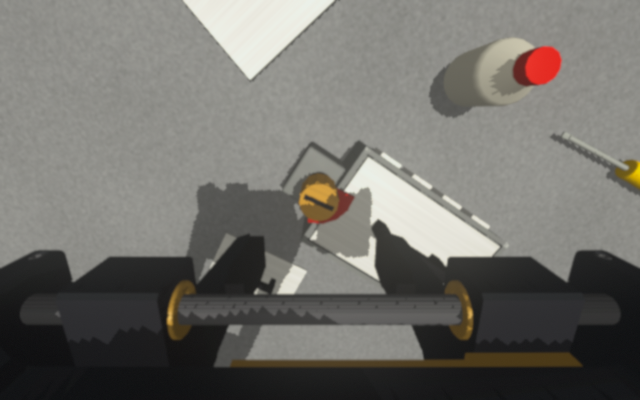

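The wrist view shows knob top at about (319,200), with the fingertips either side of it, lower in the picture.

```bash
cat > knob.py <<'E'
from h import *
def knob(nm):
    c,p,D=load(nm); hsv=cv2.cvtColor(p,cv2.COLOR_RGB2HSV).astype(int)
    m=((hsv[...,0]>12)&(hsv[...,0]<26)&(hsv[...,1]>110)&(hsv[...,2]>100))
    m[:140]=0; m[240:]=0; m[:,:250]=0; m[:,420:]=0
    v,u=np.nonzero(m); P=np.array([bydepth(c,x,y,D[y,x]) for x,y in zip(u,v)])
    zt=np.percentile(P[:,2],80); T=P[abs(P[:,2]-zt)<.004]
    ctr,r=cv2.minEnclosingCircle((T[:,:2]*1000).astype(np.float32)); print(nm,'ztop',zt.round(4),'ctr',np.round(ctr,1),r,'mean',T.mean(0).round(4),len(T))
E
python3 -c "
from knob import *
knob('w1')"
```

```text
w1 ztop 0.1143 ctr [533.9 279.8] 16.49808692932129 mean [0.5345 0.2803 0.1137] 1014
```

Emit:
{"name": "play_rows", "arguments": {
  "rows": [
    [[-0.0005,0.0005,-0.02,0,0,0],[-0.0005,0.0005,-0.05,0,0,0],[-0.0005,0.0005,-0.08,0,0,0],[-0.0005,0.0005,-0.105,0,0,0],[-0.0005,0.0005,-0.118,0,0,0],[-0.0005,0.0005,-0.12,0,0,0],[-0.0005,0.0005,-0.12,0,0,0]]
  ]
}}

```text
t: 3.15
eef_pos: [0.5349, 0.2796, 0.0793]
tool_rot: [2.972, 1.019, 0.002]
ft_force: [0.0, -0.2, -0.2]
width: 0.0598
gripper_force: 0.0
```

Emit:
{"name": "play_rows", "arguments": {
  "rows": [
    [[0,0,0,0,0,0],[0,0,0,0,0,0],[0,0,0,0,0,0],[0,0,0,0,0,0]]
  ],
  "claw": 0.02,
  "force": 45
}}

```text
t: 3.65
eef_pos: [0.5345, 0.2798, 0.0792]
tool_rot: [-2.971, -1.018, -0.001]
ft_force: [-1.8, 2.2, 3.7]
width: 0.0308
gripper_force: 45.0
```

Emit:
{"name": "play_rows", "arguments": {
  "rows": [
    [[0,0,0,0,0,4],[0,0,0,0,0,12],[0,0,0,0,0,20],[0,0,0,0,0,28],[0,0,0,0,0,36],[0,0,0,0,0,44],[0,0,0,0,0,52],[0,0,0,0,0,60],[0,0,0,0,0,68],[0,0,0,0,0,76]]
  ]
}}

```text
t: 4.9
eef_pos: [0.5346, 0.2798, 0.0792]
tool_rot: [1.709, 2.636, 0.001]
ft_force: [-1.2, 1.4, 2.4]
width: 0.0307
gripper_force: 45.0
```

Emit:
{"name": "play_rows", "arguments": {
  "rows": [
    [[0,0,0,0,0,8],[0,0,0,0,0,16],[0,0,0,0,0,24],[0,0,0,0,0,32],[0,0,0,0,0,40],[0,0,0,0,0,48],[0,0,0,0,0,56],[0,0,0,0,0,62],[0,0,0,0,0,66],[0,0,0,0,0,70]]
  ]
}}

```text
t: 6.15
eef_pos: [0.5347, 0.2799, 0.0792]
tool_rot: [-0.108, 3.139, 0.001]
ft_force: [-0.4, 2.6, 2.7]
width: 0.0308
gripper_force: 45.0
```

Run:
```python
from h import *
s=arm.state(); print(s['t'],s['q'].round(3),s['eef_pos'],s['ft_force'],s['wrist_torque'],s['width'])
```

```text
6.15 [ 2.850e-01  4.260e-01  1.645e+00  1.000e-03  1.070e+00 -1.355e+00] [0.53471766 0.27991713 0.07917984] [-0.44138728  2.6205686   2.66174271] [ 0.36573412  0.1477414  -0.10609267] 0.030783136592894157
```

Emit:
{"name": "play_rows", "arguments": {
  "rows": [
    [[0,0,0,0,0,4],[0,0,0,0,0,8],[0,0,0,0,0,12],[0,0,0,0,0,15],[0,0,0,0,0,15]]
  ]
}}

```text
t: 6.78
eef_pos: [0.5361, 0.2804, 0.0791]
tool_rot: [-0.512, 3.096, 0.003]
ft_force: [4.2, 4.6, -3.1]
width: 0.0313
gripper_force: 45.0
```

Run:
```python
from h import *
s=arm.state(); print(s['t'],s['q'].round(3),s['eef_pos'],s['ft_force'],s['wrist_torque'],s['width'])
```

```text
6.775 [ 0.285  0.427  1.644  0.002  1.067 -1.614] [0.53607362 0.28040806 0.07913385] [ 4.24576498  4.59513334 -3.07888391] [ 0.82106425 -0.71821995 -0.59087409] 0.03134491317700501
```

Emit:
{"name": "play_rows", "arguments": {
  "rows": [
    [[0,0,0,0,0,0],[0,0,0,0,0,0],[0,0,0.03,0,0,0],[0,0,0.07,0,0,0],[0,0,0.11,0,0,0],[0,0,0.12,0,0,0],[0,0,0.12,0,0,0]]
  ],
  "claw": 0.06
}}

```text
t: 7.65
eef_pos: [0.5345, 0.2793, 0.1987]
tool_rot: [-0.514, 3.099, -0.0]
ft_force: [0.1, -0.6, -0.5]
width: 0.0599
gripper_force: 0.0
```

Run:
```python
from h import *
s=arm.state(); print(s['t'],s['q'].round(3),s['eef_pos'],s['ft_force'])
grab("wrist","w2")
```

```text
7.65 [ 0.285  0.279  1.573 -0.     1.29  -1.614] [0.53445458 0.279324   0.19866102] [ 0.13224322 -0.64952993 -0.47500938]
```

View pics/w2.png

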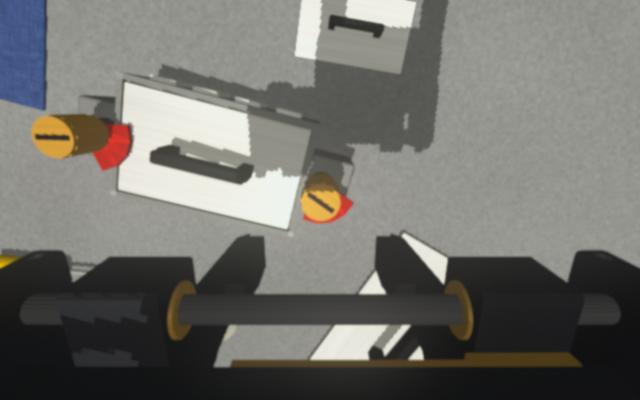

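The second wrist view shows the near knob (323,200) with its red cam at lower right, off the cover. The torque had peaked at the stop. The other cam, at (115,145), still covers the cover's end, so that screw is next.

Emit:
{"name": "play_rows", "arguments": {
  "rows": [
    [[0,0,0,0,0,-5],[0.002,-0.02,0,0,0,-15],[0.004,-0.045,0,0,0,-25],[0.006,-0.07,0,0,0,-35],[0.008,-0.095,0,0,0,-45],[0.01,-0.12,0,0,0,-55],[0.012,-0.145,0,0,0,-65],[0.014,-0.17,0,0,0,-75],[0.016,-0.195,0,0,0,-85],[0.017,-0.213,0,0,0,-95]]
  ]
}}

```text
t: 8.95
eef_pos: [0.5502, 0.0654, 0.1962]
tool_rot: [-1.944, -2.464, 0.004]
ft_force: [-0.8, -0.4, -0.1]
width: 0.0603
gripper_force: 0.0
```

Emit:
{"name": "play_rows", "arguments": {
  "rows": [
    [[0,0,0,0,0,-9],[0,0,0,0,0,-19],[0,0,0,0,0,-29],[0,0,0,0,0,-39],[0,0,0,0,0,-49],[0,0,0,0,0,-59],[0,0,0,0,0,-69],[0,0,0,0,0,-79],[0,0,0,0,0,-84],[0,0,0,0,0,-84]]
  ]
}}

```text
t: 10.2
eef_pos: [0.5503, 0.0664, 0.1966]
tool_rot: [-3.094, -0.542, 0.006]
ft_force: [-0.4, -0.8, 0.4]
width: 0.06
gripper_force: 0.0
```

Run:
```python
from knob import *
s=arm.state(); print(s['t'],s['q'].round(3),s['eef_pos'],s['tool_rot'])
grab("wrist","w3"); knob("w3")
```

```text
10.2 [-0.094  0.179  1.698 -0.     1.268  1.13 ] [0.55031039 0.06644406 0.19658786] [-3.09351553 -0.54215295  0.00553728]
w3 ztop 0.1142 ctr [550.4  66.1] 16.881317138671875 mean [0.5513 0.0667 0.1137] 1090
```

Emit:
{"name": "play_rows", "arguments": {
  "rows": [
    [[0.0005,0,-0.02,0,0,0],[0.0005,0,-0.05,0,0,0],[0.0005,0,-0.08,0,0,0],[0.0005,0,-0.105,0,0,0],[0.0005,0,-0.117,0,0,0],[0.0005,0,-0.118,0,0,0],[0.0005,0,-0.118,0,0,0]]
  ]
}}

```text
t: 11.12
eef_pos: [0.5526, 0.0664, 0.0815]
tool_rot: [3.094, 0.542, 0.002]
ft_force: [0.5, 0.1, 0.1]
width: 0.0597
gripper_force: 0.0
```

Emit:
{"name": "play_rows", "arguments": {
  "rows": [
    [[0,0,0,0,0,0],[0,0,0,0,0,0],[0,0,0,0,0,0],[0,0,0,0,0,0]]
  ],
  "claw": 0.02,
  "force": 45
}}

```text
t: 11.62
eef_pos: [0.5521, 0.0668, 0.0811]
tool_rot: [-3.094, -0.541, -0.001]
ft_force: [-1.7, 2.1, 3.7]
width: 0.0311
gripper_force: 45.0
```

Gripped, with small side forces. I'll turn it.

Emit:
{"name": "play_rows", "arguments": {
  "rows": [
    [[0,0,0,0,0,4],[0,0,0,0,0,12],[0,0,0,0,0,20],[0,0,0,0,0,28],[0,0,0,0,0,36],[0,0,0,0,0,44],[0,0,0,0,0,52],[0,0,0,0,0,60],[0,0,0,0,0,68],[0,0,0,0,0,76]]
  ]
}}

```text
t: 12.88
eef_pos: [0.5512, 0.0673, 0.0811]
tool_rot: [-2.099, -2.335, 0.0]
ft_force: [-4.5, 3.3, 6.5]
width: 0.0308
gripper_force: 45.0
```

Emit:
{"name": "play_rows", "arguments": {
  "rows": [
    [[0,0,0,0,0,8],[0,0,0,0,0,16],[0,0,0,0,0,24],[0,0,0,0,0,32],[0,0,0,0,0,40],[0,0,0,0,0,48],[0,0,0,0,0,56],[0,0,0,0,0,62],[0,0,0,0,0,66],[0,0,0,0,0,70]]
  ]
}}

```text
t: 14.12
eef_pos: [0.5506, 0.0668, 0.081]
tool_rot: [-0.384, -3.115, -0.0]
ft_force: [-7.3, 0.5, 9.4]
width: 0.0309
gripper_force: 45.0
```

Emit:
{"name": "play_rows", "arguments": {
  "rows": [
    [[0,0,0,0,0,4],[0,0,0,0,0,8],[0,0,0,0,0,12],[0,0,0,0,0,15],[0,0,0,0,0,15]]
  ]
}}

```text
t: 14.75
eef_pos: [0.5534, 0.0666, 0.0811]
tool_rot: [-0.02, 3.138, 0.001]
ft_force: [5.2, 2.2, -3.4]
width: 0.0307
gripper_force: 45.0
```

Run:
```python
from h import *
s=arm.state(); print(s['t'],s['q'].round(3),s['eef_pos'],s['ft_force'],s['wrist_torque'],s['width'])
```

```text
14.75 [-9.400e-02  3.340e-01  1.769e+00  1.000e-03  1.035e+00 -1.678e+00] [0.55342076 0.06658662 0.08105135] [ 5.23146631  2.20447182 -3.39632398] [ 0.5420804  -0.83553629 -0.60286267] 0.030738278848773743
```

Emit:
{"name": "play_rows", "arguments": {
  "rows": [
    [[0,0,0,0,0,0],[0,0,0,0,0,0],[0,0,0.03,0,0,0],[0,0,0.07,0,0,0],[0,0,0.11,0,0,-6],[-0.001,0.015,0.12,0,0,-16],[-0.003,0.035,0.12,0,0,-26],[-0.005,0.055,0.12,0,0,-36],[-0.007,0.08,0.12,0,0,-46],[-0.009,0.1,0.12,0,0,-56]]
  ],
  "claw": 0.06
}}

```text
t: 16.0
eef_pos: [0.5425, 0.1671, 0.2006]
tool_rot: [-1.462, -2.78, 0.001]
ft_force: [0.5, -0.2, -0.3]
width: 0.0598
gripper_force: 0.0
```

Emit:
{"name": "play_rows", "arguments": {
  "rows": [
    [[0,0.005,0,0,0,-10],[0,0.005,0,0,0,-20],[0,0.005,0,0,0,-30],[0,0.005,0,0,0,-30],[0,0.005,0,0,0,-30]]
  ]
}}

```text
t: 16.62
eef_pos: [0.5428, 0.1713, 0.2006]
tool_rot: [-2.122, -2.317, 0.001]
ft_force: [-0.2, -1.1, 0.0]
width: 0.0603
gripper_force: 0.0
```

Run:
```python
from h import *
s=arm.state(); print(s['t'],s['q'].round(3),s['eef_pos'],s['tool_rot'])
c,p,D=grab("wrist","w4")
g=cv2.cvtColor(p,cv2.COLOR_RGB2GRAY)
v,u=np.nonzero(g[:260]<60); P=np.array([bydepth(c,x,y,D[y,x]) for x,y in zip(u,v)])
T=P[(P[:,2]>.09)&(P[:,2]<.11)&(abs(P[:,1]-.172)<.055)&(abs(P[:,0]-.543)<.04)]; print(len(T),np.percentile(T[:,2],[10,50,90]))
print(cv2.minAreaRect((T[:,:2]*1000).astype(np.float32)))
```

```text
16.625 [ 0.097  0.205  1.659 -0.     1.278  0.01 ] [0.54278321 0.17128758 0.20061293] [-2.12185996e+00 -2.31653725e+00  6.35269776e-04]Traceback (most recent call last):
  File "<stdin>", line 6, in <module>
    return _quantile_unchecked(
        a, q, axis, out, overwrite_input, method, keepdims, weights)
    return _ureduce(a,
                    func=_quantile_ureduce_func,
    ...<5 lines>...
                    overwrite_input=overwrite_input,
                    method=method)
    r = func(a, **kwargs)
    result = _quantile(arr,
                       quantiles=q,
    ...<2 lines>...
                       out=out,
                       weights=wgt)
    slices_having_nans = np.isnan(arr[-1, ...])
                                  ~~~^^^^^^^^^
IndexError: index -1 is out of bounds for axis 0 with size 0
```

View pics/w4.png

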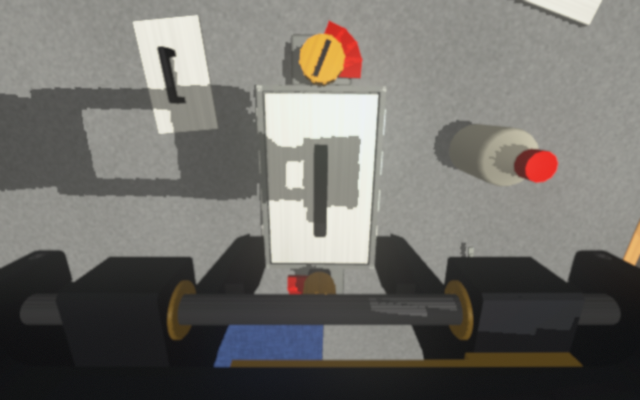

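The picture shows both cams off the cover, at (345,50) and (293,285). The handle bar is at (320,190), upright in the picture.

Run:
```python
from h import *
c,p,D=load("w4"); g=cv2.cvtColor(p,cv2.COLOR_RGB2GRAY); print(g[190,300:340],bydepth(c,320,190,D[190,320]))
m=(g<75); m[:135]=0;m[245:]=0;m[:,:300]=0;m[:,345:]=0
v,u=np.nonzero(m); P=np.array([bydepth(c,x,y,D[y,x]) for x,y in zip(u,v)])
print(np.percentile(P[:,2],[5,25,50,90])); T=P[P[:,2]>np.median(P[:,2])-.006]
print(len(T),cv2.minAreaRect((T[:,:2]*1000).astype(np.float32)))
```

```text
[145 146 146 144 142 140 141 143 144 143 143 141 133 111  84  71  68  68
  68  68  69  69  68  68  69  70  85 111 134 143 144 144 144 144 143 144
 142 141 141 142] [0.54162347 0.17831919 0.10358191]
[0.10110839 0.10203862 0.10254096 0.10346592]
833 ((540.5985717773438, 191.3179473876953), (8.732264518737793, 109.0810317993164), 4.788985252380371)
```

Emit:
{"name": "play_rows", "arguments": {
  "rows": [
    [[-0.0005,0.0005,-0.02,0,0,0],[-0.0005,0.0005,-0.05,0,0,0],[-0.0005,0.0005,-0.08,0,0,0],[-0.0005,0.0005,-0.105,0,0,0],[-0.0005,0.0005,-0.12,0,0,0],[-0.0005,0.0005,-0.124,0,0,0],[-0.0005,0.0005,-0.124,0,0,0]]
  ]
}}

```text
t: 17.55
eef_pos: [0.5429, 0.1719, 0.0772]
tool_rot: [2.125, 2.313, 0.001]
ft_force: [-0.2, -0.0, 0.7]
width: 0.0601
gripper_force: 0.0
```

Emit:
{"name": "play_rows", "arguments": {
  "rows": [
    [[0,0,0,0,0,0],[0,0,0,0,0,0],[0,0,0,0,0,0],[0,0,0,0,0,0],[0,0,0,0,0,0]]
  ],
  "claw": 0.0,
  "force": 40
}}

```text
t: 18.18
eef_pos: [0.5426, 0.1719, 0.0768]
tool_rot: [2.126, 2.313, 0.0]
ft_force: [1.7, 0.8, -0.2]
width: 0.0117
gripper_force: 0.8
```

Emit:
{"name": "play_rows", "arguments": {
  "rows": [
    [[0,0,0,0,0,0],[0,0,0,0,0,0],[0,0,0.005,0,0,0],[0,0,0.015,0,0,0],[0,0,0.03,0,0,0],[0,0,0.05,0,0,0],[0,0,0.07,0,0,0],[0,0,0.09,0,0,0],[0,0,0.1,0,0,0],[0,0,0.1,0,0,0]]
  ]
}}

```text
t: 19.42
eef_pos: [0.543, 0.172, 0.1779]
tool_rot: [2.125, 2.312, 0.002]
ft_force: [-0.2, -0.2, -4.4]
width: 0.0113
gripper_force: 40.0
```

Run:
```python
from h import *
s=arm.state(); print(s['t'],s['q'].round(3),s['eef_pos'],s['tool_rot'],s['ft_force'],s['wrist_torque'],s['width'],s['gripper_force'])
grab("side","s1")
```

```text
19.425 [ 0.098  0.229  1.679 -0.     1.232  0.014] [0.54301651 0.17198273 0.17786338] [2.12475616 2.31217788 0.00245174] [-0.20644184 -0.19863669 -4.41744717] [-0.03627377  0.1054073  -0.00609931] 0.011345825610179942 39.99584075063467
```

View pics/s1.png

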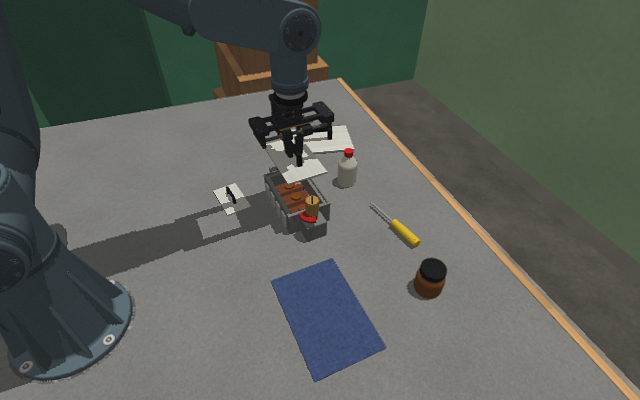

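The cover hangs level in the fingers at (300,165), clear of the housing. I'll carry it over to the mat.

Emit:
{"name": "play_rows", "arguments": {
  "rows": [
    [[-0.001,-0.01,0,0,0,0],[-0.004,-0.03,0,0,0,0],[-0.011,-0.075,0,0,0,0],[-0.018,-0.125,0,0,0,-0.5],[-0.025,-0.175,0,0,0,-1],[-0.032,-0.225,0,0,0,-1.3],[-0.039,-0.275,0,0,0,-1.3],[-0.045,-0.315,0,0,0,-1.3],[-0.048,-0.333,0,0,0,-1.3],[-0.048,-0.337,0,0,0,-1.3]]
  ]
}}

```text
t: 20.72
eef_pos: [0.4937, -0.1662, 0.1764]
tool_rot: [-2.154, -2.286, -0.0]
ft_force: [0.9, 0.3, -4.1]
width: 0.0115
gripper_force: 40.0
```

Emit:
{"name": "play_rows", "arguments": {
  "rows": [
    [[0,0,-0.01,0,0,0],[0,0,-0.03,0,0,0],[0,0,-0.05,0,0,0],[0,0,-0.07,0,0,0],[0,0,-0.09,0,0,0],[0,0,-0.11,0,0,0],[0,0,-0.125,0,0,0],[0,0,-0.135,0,0,0],[0,0,-0.14,0,0,0],[0,0,-0.14,0,0,0]]
  ]
}}

```text
t: 21.98
eef_pos: [0.4945, -0.165, 0.0367]
tool_rot: [-2.152, -2.289, -0.0]
ft_force: [-0.5, -0.2, -5.0]
width: 0.011
gripper_force: 40.0
```

Run:
```python
from h import *
s=arm.state(); print(s['t'],s['eef_pos'],s['tool_rot'],s['ft_force'],s['wrist_torque'],s['width'],s['gripper_force'])
```

```text
21.975 [ 0.49454358 -0.1650457   0.03668861] [-2.15178964e+00 -2.28889098e+00 -4.34262597e-05] [-0.54604137 -0.16617064 -5.01663112] [-0.08223437  0.09840334  0.06499447] 0.010977398763225428 39.99595206230879
```

Contact is expected at a TCP height of about 0.021, so the last part goes slowly.

Emit:
{"name": "play_rows", "arguments": {
  "rows": [
    [[0,0,-0.003,0,0,0],[0,0,-0.006,0,0,0],[0,0,-0.009,0,0,0],[0,0,-0.011,0,0,0],[0,0,-0.0125,0,0,0],[0,0,-0.0135,0,0,0],[0,0,-0.0145,0,0,0],[0,0,-0.0145,0,0,0]]
  ]
}}

```text
t: 22.98
eef_pos: [0.4944, -0.1651, 0.0222]
tool_rot: [-2.152, -2.289, 0.0]
ft_force: [-0.3, -0.2, -3.8]
width: 0.0114
gripper_force: 40.0
```

Emit:
{"name": "play_rows", "arguments": {
  "rows": [
    [[0,0,-0.0005,0,0,0],[0,0,-0.001,0,0,0],[0,0,-0.0015,0,0,0],[0,0,-0.0015,0,0,0]]
  ]
}}

```text
t: 23.48
eef_pos: [0.4945, -0.1651, 0.0208]
tool_rot: [2.152, 2.289, 0.0]
ft_force: [-0.8, -0.2, -2.9]
width: 0.011
gripper_force: 40.0
```

Emit:
{"name": "play_rows", "arguments": {
  "rows": [
    [[0,0,-0.0005,0,0,0],[0,0,-0.001,0,0,0],[0,0,-0.001,0,0,0]]
  ]
}}

```text
t: 23.85
eef_pos: [0.4945, -0.1651, 0.0207]
tool_rot: [-2.152, -2.289, 0.0]
ft_force: [-5.3, 2.0, 8.3]
width: 0.0112
gripper_force: 40.0
```

Contact: the wrist force changed from -3 to +8 N. I'll let go and back off straight up.

Emit:
{"name": "play_rows", "arguments": {
  "rows": [
    [[0,0,0.0005,0,0,0],[0,0,0.0005,0,0,0],[0,0,0.0005,0,0,0],[0,0,0.0005,0,0,0]]
  ],
  "claw": 0.05
}}

```text
t: 24.35
eef_pos: [0.4945, -0.1651, 0.0202]
tool_rot: [2.152, 2.289, 0.0]
ft_force: [-0.4, 0.2, 1.1]
width: 0.0487
gripper_force: 0.0
```

Emit:
{"name": "play_rows", "arguments": {
  "rows": [
    [[0,0,0.01,0,0,0],[0,0,0.03,0,0,0],[0,0,0.06,0,0,0],[0,0,0.1,0,0,0],[0,0,0.14,0,0,0],[-0.03,0,0.18,0,0,0],[-0.08,0,0.2,0,0,0],[-0.13,0,0.2,0,0,0],[-0.15,0,0.2,0,0,0],[-0.15,0,0.2,0,0,0]]
  ]
}}

```text
t: 25.6
eef_pos: [0.3439, -0.1653, 0.221]
tool_rot: [2.152, 2.286, -0.0]
ft_force: [0.2, 0.1, -1.0]
width: 0.0501
gripper_force: 0.0
```

Run:
```python
from h import *
s=arm.state(); print(s['t'],s['eef_pos'],s['ft_force'],s['width'])
c,p,D=grab("side","s2"); c,p,D=grab("top","t2")
cv2.imwrite("pics/t2c.png",cv2.resize(p[100:320,190:500,::-1],None,fx=2.5,fy=2.5))
b=p[200:290,350:475]; m=(b.min(2)>130)
nn,l,st,ce=cv2.connectedComponentsWithStats(m.astype(np.uint8)); i=1+np.argmax(st[1:,4]); v,u=np.nonzero(l==i)
print(cv2.minAreaRect(np.array([onplane(c,x+350,y+200,.010)[:2]*1000 for x,y in zip(u,v)],np.float32)))
```

```text
25.6 [ 0.34388863 -0.16525591  0.2209773 ] [ 0.17484594  0.08776068 -1.01196744] 0.050079314427778014
((495.2228698730469, -163.69488525390625), (102.54889678955078, 170.5029296875), 3.36995005607605)
```

View pics/t2c.png

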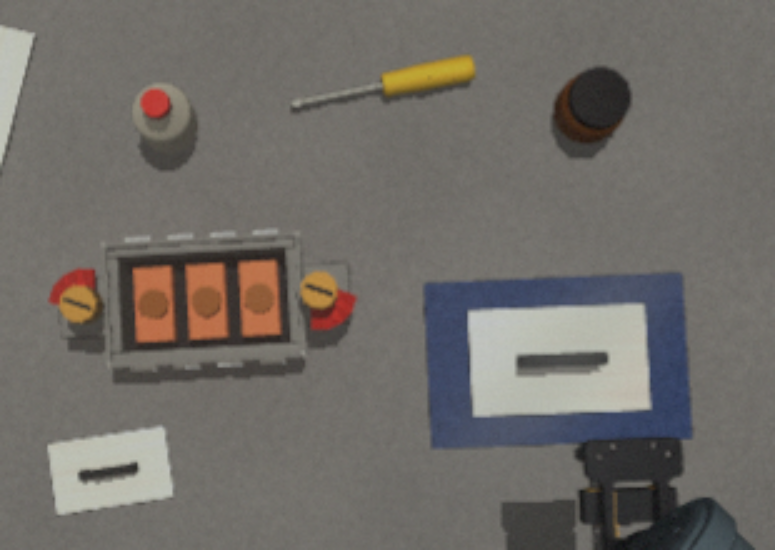

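View pics/s2.png

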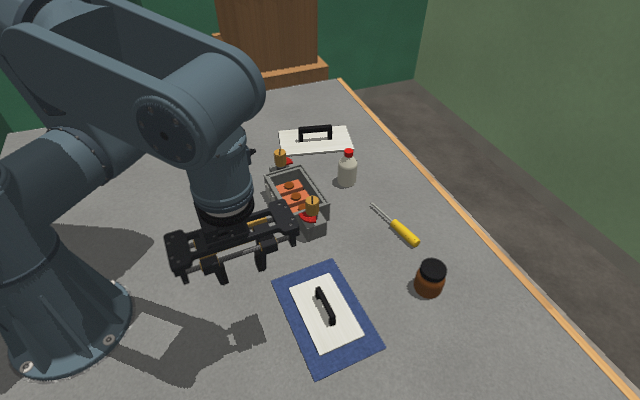

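The cover lies flat at the middle of the mat (crop (560,360)), 1–2 mm off centre. Both cams point away from the housing, the bystanders are where they were, and the arm is clear.

```bash
python3 -c "
from station import arm
print(arm.job_done())"
```

```text
the job is handed in; nothing more can be done
None
```

The job is handed in, with no verdict returned: both thumbscrews were turned to their stops, the cover lies handle-up 1–2 mm from the middle of the mat and lined up with it, and the bottle, jar and screwdriver were not touched.

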